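# Dock the solitaire board on the tray's locating pegs

## Task

Slide the wooden solitaire board across the tray, notched edge first, until both yellow pegs are fully home in its two notches, so that it sits square on the tray. Push it and keep it flat on the tray, do not lift it. Leave the jar, the stack of dishes and the two dice where they are, and let go of everything at the end.

Things in the scene. Friction and masses are not known exactly. Their poses are not given: they have to be found in the camera images.
- tray: Grey plastic tray on rubber feet, fixed, 420 (its x) x 600 (its y) mm. Origin: under its centre, on the work surface. Its inner floor is level, 12 mm above the origin, with a rim 6 mm wide all round that stands 12 mm above the floor. z up; x points from the robot's side towards the pegs. Its position varies, its yaw within 0.3 rad either way.
- tray_dock (a point): Point midway between the two yellow pegs of the tray, 11 mm above the tray floor (at tray x = +90 mm, y = 0); axes as the tray. The pegs are upright round pins of 12 mm diameter, 30 mm tall above the floor, at y = +45 and -45 mm from this point.
- board: Light wooden peg solitaire board with a pattern of dark shallow holes, lying loose and flat on the tray floor, about 0.25 to 0.45 kg, no handle. Block of 130 (its x) x 150 (its y) x 22 mm; origin: centre of its underside. z up; its +x edge has the notches and faces the pegs at the start, 45 to 80 mm short of home, up to 30 mm to the side and up to 0.25 rad askew. Its other three edges are plain, flat and upright, clear for pushing. Home, board and tray axes are parallel.
- board_dock (a point): Point of the board, at board x = +43 mm, y = 0, half-way up its thickness (11 mm); axes as the board. It coincides with tray_dock when the pegs touch the notch ends. The notches lie at board y = +45 and -45 mm, open to the +x edge and through the whole thickness: 20 mm wide, 28 mm deep from the edge, with mouths that flare to 34 mm over the outer 16 mm. If a peg meets a flare well off-centre the board may stick there: centre it sideways first.
- jar: Bystander: closed clear jar of marbles with an aluminium lid, diameter 76 mm, height 100 mm, loose on the tray, at one side of the board (about 235 mm from the tray's middle line). Origin: centre of its underside.
- dishes: Bystander: stack of small ceramic dishes, blue and white, in one piece, diameter 82 mm, height 70 mm, loose on the tray at the other side (about 235 mm from the middle line; jar and stack may change places). Origin: centre of its underside.
- die0: Bystander: brown die, 22 mm cube, loose on the tray beyond the pegs. Origin: centre of its underside.
- die1: Bystander: second brown die, 22 mm cube, loose beyond the pegs. Origin: centre of its underside.
Things that resemble listed ones, but are neither listed nor needed, are in the scene too. There is more than one size of the board; the one meant has the size given above.

How it is judged:
By the outcome, as a careful person would: the job done as asked, in the order asked, and still so for the second after the job is handed in, with the robot touching nothing.
It also fails if it takes over 56 s, if anything falls off the work surface, if the arm or the gripper's body presses on something with over 40 N, if the wrist force passes 120 N, or if a joint passes its speed limit or range.

## Robot

A 6-joint arm with a two-finger parallel gripper is mounted at the origin on the work surface. World frame = base frame: x ahead of the robot, y to its left, z up, the work surface at z = 0. Lengths are in m, angles in rad, forces in N, time in s.
With the tool pointing down it reaches from about 0.275 to 0.725 m from the base axis. Payload 5.6 kg.
Tool frame: the origin (TCP) lies midway between the tips of the shut fingers; the grasp point (between the pads) lies env.grip_depth behind it (env.grip_depth is the distance from the TCP to the grasp point, in m); z points along the fingers, y is the direction in which the jaws open and shut (so a half turn about z gives the same grasp; the last joint's range is limited). The gripper opens to 85 mm and grips with 20 to 120 N. Pads are 22 mm wide; open, the fingers measure 114 mm over their backs; the gripper's body (76 mm by 85 mm) begins 54 mm behind the grasp point. The pads swing forward as they close: fully open they stand 13 mm farther back than shut.
Start: joints at [-0.853, 0.255, 0.108, 0, -1.424, -0.285], TCP at [0.231, -0.499, 0.231] pointing down, gripper open.
Joint ranges: [-2.95, 2.95], [-1.21, 1.97], [-1.09, 1.5], [-2.87, 1.71], [-2.94, -0.07], [-3.05, 3.05]. Speed limits (rad/s): [2.57, 2.57, 3.14, 3.14, 3.14, 3.14].

## Interface

Orientations are given as a unit quaternion [x, y, z, w].
In Python, from cell import env gives the robot as it stands.
- The arm moves only by the tool step_arm, never from a script. Its argument "deltas" is a list of rows, each an object of numbers: "claw": the gripper's target within -1 to 1 (fully open at 1, half-way at 0, shut at -1); "x", "y", "z": the shift along the tool's x, y, z in units of 0.05 m (1.0 is 0.05 m); "turn": the turn about the tool's z in units of 5 degrees (1.0 is 5 degrees). In form: [{"claw": .., "x": .., "y": .., "z": .., "turn": ..}, ...]. A call has 1 to 12 rows; each row shifts and turns the commanded pose from where the row before left it, along the tool's axes as they then stand; what a row does not reach is not made up. A row lasts 1/8 s, in which the tool goes at most 62.5 mm and 10.7 degrees, less where a joint would pass 70% of its speed; a pose out of reach is approached as far as the arm can. A call with a number of a shift or a turn outside -1 to 1 is refused whole. A call with a gripper value outside its range is refused whole. The fingers move at their own pace and stop on an object; "force" is the grip in N (left out, the last holds). Time passes only in rows, so rows that do not move let the fingers close. It gives the time, the measured TCP pose, the force and the opening at its end, in the units of the state.
- env.state(): the state, without advancing time (a new reading comes with each control period).
- env.camera(name): name is "scene" or "top" or "wrist"; returns a dict with "img" (400x640x3 uint8, red, green, blue), "mtx" (3x3 intrinsics, pixels), "extrinsics" (4x4, takes a point from world to camera coordinates). Camera axes: x right, y down, z forward; pixel columns grow to the right and rows downward; lengths in m; the calibration is good to about 2 mm. A picture is of the moment at which its call begins. There is no depth.
- env.sign_off(): hands the job in, once; it reports no verdict.
The state is a dict: "time_s": time; "joint_positions": joint angles; "dq": joint speeds; "joint_efforts": joint torques, N m; "position": TCP position; "ee_rot": TCP orientation; "wrist_force": force on the tool from outside, world axes, zero at the start; "torque": the same for the moment, N m; "gripper_width": finger opening in m.
Only numpy, scipy, OpenCV 4.12 (cv2) and the standard library are available. Lean on these libraries where they do the work, as an engineer would, in place of code of your own. Each camera call takes 0.05 s, during which the arm holds its last target.

## Working session

There is one attempt and no reset: what is moved stays moved. The work goes in short steps, Python scripts to look and compute and a tool call to move; the robot and the scene stay as the last step left them, time stands still between calls to the robot, and variables do not carry over. Pictures are saved under pics/ and viewed, and the job is handed in when it is done.

Besides the shell and the picture viewer there is one more tool, called in YAML: its name, and indented under it one key for each argument. step_arm: Moves the arm, as the interface text tells. Its arguments: {"type":"object","properties":{"deltas":{"type":"array"},"force":{"type":"number"}},"required":["deltas"]}

```bash
ls; mkdir -p pics
python3 - <<'E'
from cell import env
import cv2
print(env.state()); print(env.grip_depth)
for n in ["top","scene"]:
    c=env.camera(n); cv2.imwrite(f"pics/{n}0.png",c["img"][:,:,::-1]); print(n,c["mtx"].tolist(),c["extrinsics"].round(4).tolist())
E
```

```text
pics
{'time_s': 0.0, 'joint_positions': array([-8.53359435e-01,  2.55716830e-01,  1.07006255e-01, -4.60343778e-04,
       -1.42389357e+00, -2.84582369e-01]), 'dq': array([ 8.15662509e-04,  8.04504364e-04,  2.44114498e-04, -9.53220124e-04,
       -1.66882714e-05, -4.56214607e-04]), 'joint_efforts': array([ 1.11590471e-03, -3.86633670e+01,  2.37946057e+01,  5.36569074e+00,
       -6.01429274e-03,  1.61048723e-05]), 'position': array([ 0.23053782, -0.49880756,  0.23041458]), 'ee_rot': array([-2.14708411e-01,  9.76677751e-01,  9.02167890e-04, -2.34476923e-04]), 'wrist_force': array([-0.04981623, -0.2720454 ,  0.05825407]), 'torque': array([-0.03540602, -0.02188809, -0.02003467]), 'gripper_width': 0.0853220342850841}
0.0187
top [[457.8285635669657, 0.0, 318.93465686126154], [0.0, 457.8285635669657, 204.25401816244522], [0.0, 0.0, 1.0]] [[0.0176, -0.9995, 0.0247, -0.1102], [-0.9888, -0.0211, -0.1475, 0.5843], [0.1479, -0.0218, -0.9888, 1.6506], [0.0, 0.0, 0.0, 1.0]]
scene [[501.0608192757401, 0.0, 309.6675125630275], [0.0, 501.0608192757401, 200.79522267321417], [0.0, 0.0, 1.0]] [[0.6633, 0.7483, 0.0112, -0.3432], [0.5397, -0.4679, -0.6999, -0.2999], [-0.5184, 0.4703, -0.7142, 1.8711], [0.0, 0.0, 0.0, 1.0]]
```

View pics/top0.png

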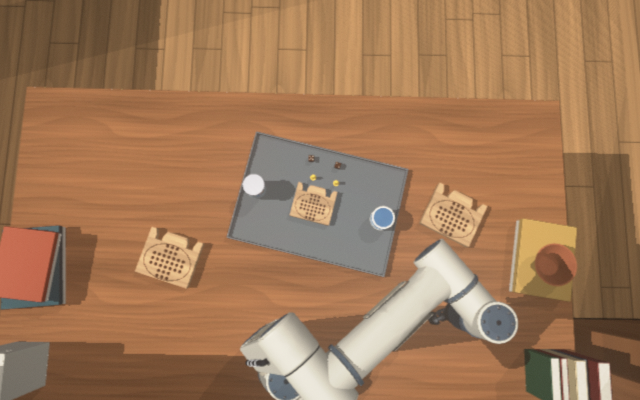

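View pics/scene0.png

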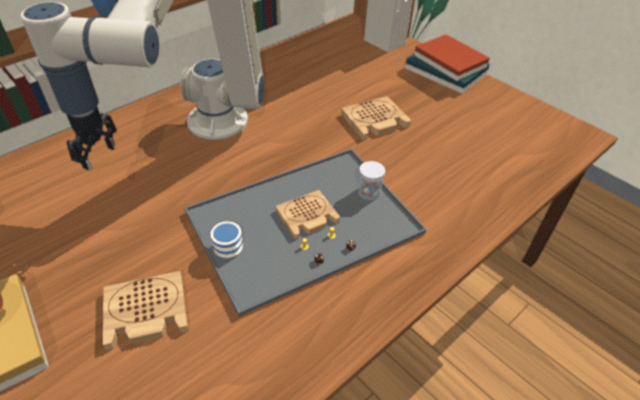

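The top view shows the tray centred near (320,205) and the right-size board at (314,205) on it. The pegs are at (313,178) and (336,184). The two larger boards off the tray are decoys. Next I'll measure.

```bash
cat > h.py <<'E'
import numpy as np, cv2
from cell import env
def ray(c,uv,z):
    R=c["extrinsics"][:3,:3];t=c["extrinsics"][:3,3]
    o=-R.T@t
    uv=np.atleast_2d(np.asarray(uv,float))
    d=np.c_[uv,np.ones(len(uv))]@np.linalg.inv(c["mtx"]).T@R
    return (o+d*((z-o[2])/d[:,2])[:,None])[:,:2]
def proj(c,P):
    P=np.atleast_2d(P);q=(P@c["extrinsics"][:3,:3].T+c["extrinsics"][:3,3])@c["mtx"].T
    return q[:,:2]/q[:,2:]
def big(m):
    cs,_=cv2.findContours(m.astype(np.uint8),cv2.RETR_EXTERNAL,cv2.CHAIN_APPROX_NONE)
    return sorted(cs,key=cv2.contourArea,reverse=True)
E
python3 - <<'E'
from h import *
for n,box in [("top",(220,120,420,290)),("scene",(180,140,430,320))]:
    c=env.camera(n);im=c["img"];hsv=cv2.cvtColor(im,cv2.COLOR_RGB2HSV)
    x0,y0,x1,y1=box
    cv2.imwrite(f"pics/{n}crop.png",cv2.resize(im[y0:y1,x0:x1,::-1],None,fx=3,fy=3,interpolation=cv2.INTER_CUBIC))
    roi=np.zeros(im.shape[:2],bool);roi[y0:y1,x0:x1]=1
    H,S,V=[hsv[...,i].astype(int) for i in range(3)]
    yel=roi&(H>18)&(H<35)&(S>150)&(V>110)
    for k in big(yel)[:4]:
        m=np.argwhere(cv2.drawContours(np.zeros(yel.shape,np.uint8),[k],-1,1,-1))[:,::-1].mean(0)
        print(n,"yel",m,len(k),cv2.boundingRect(k),ray(c,m,.032).round(4))
    grey=roi&(S<60)&(V<130)
    k=big(grey)[0]; k=cv2.convexHull(k); print(n,"tray area",cv2.contourArea(k)); 
    a=cv2.approxPolyDP(k,8,True)[:,0]; P=ray(c,a,.024); print(a.tolist(),P.round(4).tolist(),np.linalg.norm(P-np.roll(P,1,0),axis=1))
    wood=roi&(H>8)&(H<22)&(S>60)&(V>140)
    tr=np.zeros(im.shape[:2],np.uint8);cv2.fillConvexPoly(tr,k,1);tr=cv2.erode(tr,np.ones((9,9)))
    w=big(wood&(tr>0)); 
    for q in w[:2]: print("wood",cv2.contourArea(q),cv2.boundingRect(q))
    P=ray(c,w[0][:,0],.034).astype(np.float32); print(cv2.minAreaRect(P*1000))
E
```

```text
top yel [312.83333333 177.16666667] 5 (312, 176, 3, 3) [[ 0.6908 -0.0743]]
top yel [335.8 182.8] 5 (335, 182, 3, 3) [[ 0.6711 -0.1611]]
top tray area 12427.0
[[256, 133], [407, 170], [384, 275], [244, 177]] [[0.8597, 0.1463], [0.7285, -0.4325], [0.3315, -0.3432], [0.6872, 0.1848]] [0.17682916 0.59343715 0.40684414 0.63659554]
wood 1140.5 (292, 182, 45, 43)
wood 0.5 (309, 158, 4, 2)
((591.1761474609375, -77.06517028808594), (152.74197387695312, 132.39747619628906), 76.8584213256836)
scene yel [304.23076923 244.28205128] 22 (302, 239, 6, 10) [[ 0.681  -0.1661]]
scene yel [331.34285714 232.88571429] 22 (329, 227, 6, 11) [[ 0.7004 -0.079 ]]
scene tray area 21662.0
[[425, 230], [239, 315], [185, 208], [351, 150]] [[0.868, 0.1412], [0.7415, -0.4372], [0.3313, -0.3414], [0.4666, 0.2346]] [0.41209765 0.59207996 0.42119996 0.59160865]
wood 1540.5 (276, 190, 64, 46)
wood 2.0 (351, 241, 2, 4)
((591.9268188476562, -77.4063491821289), (156.044189453125, 137.6095428466797), 76.52276611328125)
```

```bash
ls pics
```

```text
scene0.png
scenecrop.png
top0.png
topcrop.png
```

Run:
```python
from h import *
c=env.camera("wrist"); cv2.imwrite("pics/wrist0.png",c["img"][:,:,::-1])
from scipy.spatial.transform import Rotation as R
s=env.state(); M=R.from_quat(s["ee_rot"]).as_matrix(); print(M.round(3))
E=c["extrinsics"]; o=-E[:3,:3].T@E[:3,3]; print("cam in tool",M.T@(o-s["position"]), "cam axes in tool",(M.T@E[:3,:3].T).round(3),c["mtx"][0,0])
```

```text
[[-0.908 -0.419 -0.   ]
 [-0.419  0.908  0.001]
 [ 0.     0.001 -1.   ]]
cam in tool [ 0.07612494 -0.00068284 -0.14236074] cam axes in tool [[-0.001 -0.954 -0.298]
 [ 1.    -0.002  0.001]
 [-0.001 -0.298  0.954]] 276.19413569446004
```

View pics/topcrop.png

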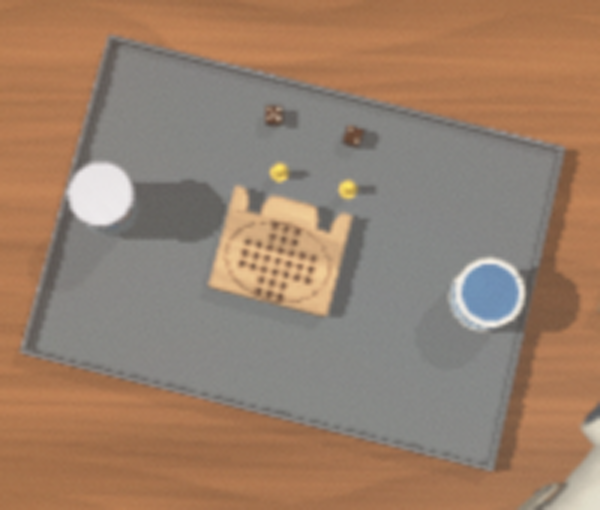

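View pics/scenecrop.png

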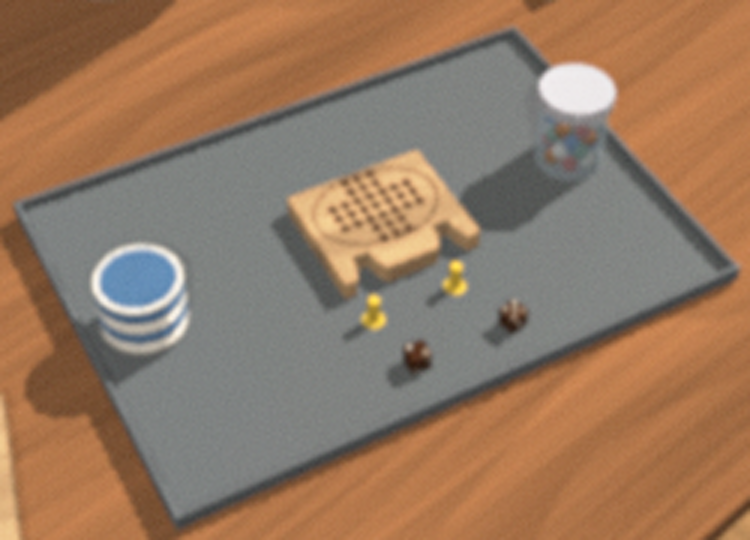

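The top crop shows the board's mouth facing the pegs, skewed only slightly and about 20 mm too far toward the jar. It needs a side push first, then a forward push. I'm moving over to the jar side of the board.

step_arm:
  deltas:
    - {"x": -0.5,"y": 0.3,"claw": 1}
    - {"x": -0.95,"y": 0.53}
    - {"x": -0.95,"y": 0.53}
    - {"x": -0.95,"y": 0.53}
    - {"x": -0.95,"y": 0.53}
    - {"x": -0.95,"y": 0.53}
    - {"x": -0.95,"y": 0.53}
    - {"x": -0.95,"y": 0.53}
    - {"x": -0.95,"y": 0.53}
    - {"x": -0.95,"y": 0.53}
    - {"x": -0.95,"y": 0.53}
    - {"x": -0.95,"y": 0.53}

```text
invalid input
```

step_arm:
  deltas:
    - {"x": -0.4,"y": 0.23,"turn": -1}
    - {"turn": -1}
    - {"turn": -1}
    - {"turn": -1}
    - {"turn": -1}
    - {"turn": -1}
    - {"turn": -1}
    - {"turn": -1}
    - {"turn": -1}
    - {"turn": -1}
    - {"turn": -0.5}
    - {"turn": 0}

```text
invalid input
```

Run:
```python
from h import *
s=env.state(); print(s["time_s"],s["position"],s["joint_positions"].round(3))
from scipy.spatial.transform import Rotation as R
print(R.from_quat(s["ee_rot"]).as_matrix().round(3))
c=env.camera("wrist"); cv2.imwrite("pics/wrist1.png",c["img"][:,:,::-1])
```

```text
0.25 [ 0.23061104 -0.49907518  0.23085336] [-0.853  0.255  0.108 -0.    -1.424 -0.285]
[[-0.908 -0.419 -0.   ]
 [-0.419  0.908  0.001]
 [ 0.     0.001 -1.   ]]
```

View pics/wrist1.png

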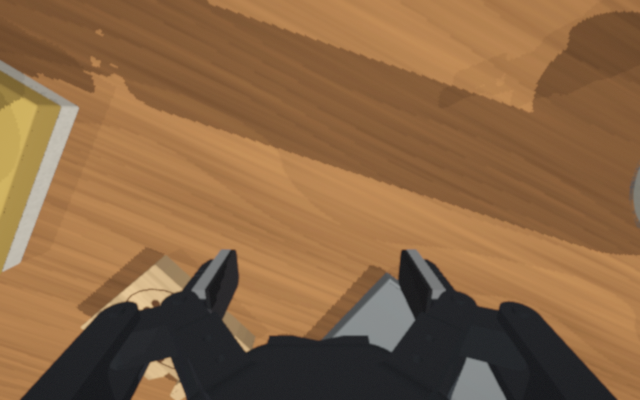

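Nothing moved, because each row needs every key. I'm sending the moves again in full.

step_arm:
  deltas:
    - {"claw": 1,"x": -0.5,"y": 0.3,"z": 0,"turn": 0}
    - {"claw": 1,"x": -0.95,"y": 0.53,"z": 0,"turn": 0}
    - {"claw": 1,"x": -0.95,"y": 0.53,"z": 0,"turn": 0}
    - {"claw": 1,"x": -0.95,"y": 0.53,"z": 0,"turn": 0}
    - {"claw": 1,"x": -0.95,"y": 0.53,"z": 0,"turn": 0}
    - {"claw": 1,"x": -0.95,"y": 0.53,"z": 0,"turn": 0}
    - {"claw": 1,"x": -0.95,"y": 0.53,"z": 0,"turn": 0}
    - {"claw": 1,"x": -0.95,"y": 0.53,"z": 0,"turn": 0}
    - {"claw": 1,"x": -0.95,"y": 0.53,"z": 0,"turn": 0}
    - {"claw": 1,"x": -0.95,"y": 0.53,"z": 0,"turn": 0}
    - {"claw": 1,"x": -0.95,"y": 0.53,"z": 0,"turn": 0}
    - {"claw": 1,"x": -0.95,"y": 0.53,"z": 0,"turn": 0}

```text
time_s: 1.8
position: [0.6, 0.0102, 0.2314]
ee_rot: [-0.215, 0.977, -0.0, 0.0]
wrist_force: [0.7, -0.7, 0.0]
gripper_width: 0.0861
```

step_arm:
  deltas:
    - {"claw": 1,"x": -0.4,"y": 0.23,"z": 0,"turn": -1}
    - {"claw": 1,"x": 0,"y": 0,"z": 0,"turn": -1}
    - {"claw": 1,"x": 0,"y": 0,"z": 0,"turn": -1}
    - {"claw": 1,"x": 0,"y": 0,"z": 0,"turn": -1}
    - {"claw": 1,"x": 0,"y": 0,"z": 0,"turn": -1}
    - {"claw": 1,"x": 0,"y": 0,"z": 0,"turn": -1}
    - {"claw": 1,"x": 0,"y": 0,"z": 0,"turn": -1}
    - {"claw": 1,"x": 0,"y": 0,"z": 0,"turn": -1}
    - {"claw": 1,"x": 0,"y": 0,"z": 0,"turn": -1}
    - {"claw": 1,"x": 0,"y": 0,"z": 0,"turn": -1}
    - {"claw": 1,"x": 0,"y": 0,"z": 0,"turn": -0.5}
    - {"claw": 1,"x": 0,"y": 0,"z": 0,"turn": 0}

```text
time_s: 3.3
position: [0.6124, 0.0274, 0.2311]
ee_rot: [-0.624, 0.781, 0.0, -0.0]
wrist_force: [-0.4, 0.5, -0.1]
gripper_width: 0.0857
```

Run:
```python
from h import *
s=env.state(); print(s["time_s"],s["position"],s["joint_positions"].round(3))
from scipy.spatial.transform import Rotation as R
print(R.from_quat(s["ee_rot"]).as_matrix().round(3))
c=env.camera("wrist"); cv2.imwrite("pics/wrist2.png",c["img"][:,:,::-1])
np.savez("w2.npz",**c)
```

```text
3.3 [0.61244612 0.02741725 0.23111475] [ 0.299  0.383  0.288 -0.    -1.476 -0.521]
[[-0.22  -0.975 -0.   ]
 [-0.975  0.22  -0.   ]
 [ 0.     0.    -1.   ]]
```

View pics/wrist2.png

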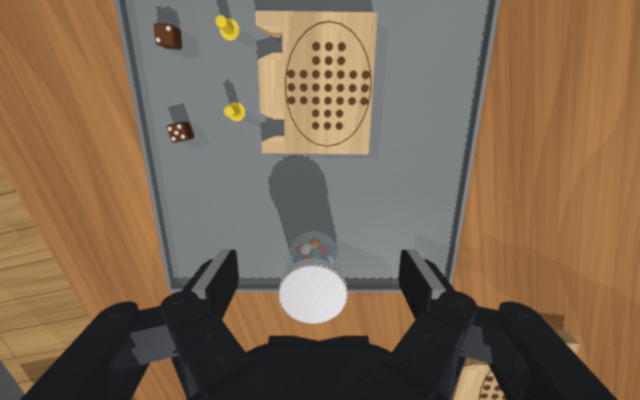

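The wrist view shows the board at (317,83), pegs at (228,27) and (235,111), and the dice at (167,36) and (180,132). The jar is at (313,280). I'll measure from this view.

```bash
cat > meas.py <<'E'
from h import *
def measure(c,roi=None,thr=False):
    im=c["img"];hsv=cv2.cvtColor(im,cv2.COLOR_RGB2HSV);H,S,V=[hsv[...,i].astype(int) for i in range(3)]
    yel=(H>20)&(H<34)&(S>170)&(V>120)
    if roi is not None: yel&=roi; 
    pk=[k for k in big(yel) if cv2.contourArea(k)>20][:2]
    wood=(H>8)&(H<24)&(S>50)&(V>140)&~cv2.dilate(yel.astype(np.uint8),np.ones((5,5))).astype(bool)
    if roi is not None: wood&=roi
    return yel,pk,wood
E
python3 - <<'E'
from meas import *
c=dict(np.load("w2.npz"))
roi=np.zeros((400,640),bool);roi[0:175,200:400]=1
yel,pk,wood=measure(c,roi)
for k in pk:
    k=k[:,0]; print("peg",k.min(0),k.max(0)); 
w=big(wood)[0][:,0]; print(cv2.contourArea(w))
P=ray(c,w,.034)
r=cv2.minAreaRect((P*1000).astype(np.float32));print(r)
im=c["img"].copy();cv2.drawContours(im,[w[:,None]],-1,(255,0,0),1)
for k in pk: cv2.drawContours(im,[k],-1,(0,0,255),1)
cv2.imwrite("pics/m1.png",cv2.resize(im[0:200,140:400,::-1],None,fx=3,fy=3,interpolation=cv2.INTER_NEAREST))
# tray tests: rim outer edges
E
```

```text
peg [217  16] [237  38]
peg [225 103] [243 119]
15129.5
((592.7216796875, -75.80036926269531), (151.10626220703125, 130.86065673828125), 76.62959289550781)
```

View pics/m1.png

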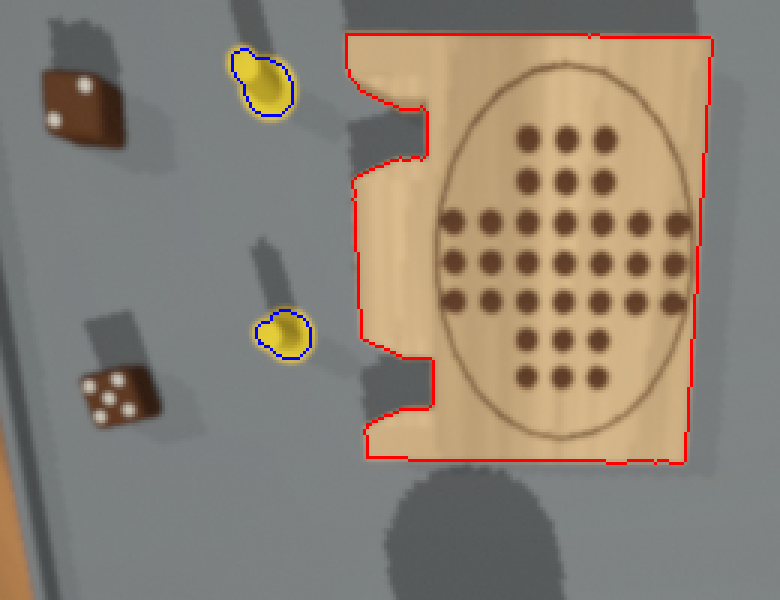

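Run:
```python
from meas import *
c=dict(np.load("w2.npz"))
for n,z,p in [("base",.014,[(230,29),(237,111.7)]),("head",.038,[(221.2,21.9),(229.2,111.1)])]:
    P=ray(c,p,z);d=P[1]-P[0];print(n,P.round(4),"mid",P.mean(0).round(4),"dist",np.linalg.norm(d).round(4),"yaw",-np.arctan2(d[0],d[1]))
# tray outer rim lines in scene/top: fit with edges from wrist: sides
im=c["img"];g=cv2.GaussianBlur(im,(3,3),0).astype(int)
warm=(g[...,0]-g[...,2])>30   # table wood vs grey
L=[];Rr=[]
for v in range(20,230,3):
    row=warm[v]; l=[u for u in range(60,240) if row[u-1] and row[u-2] and row[u-3] and not row[u:u+8].any()]
    r=[u for u in range(400,560) if not row[u-8:u].any() and row[u:u+3].all()]
    if l:L.append((l[0]-.5,v))
    if r:Rr.append((r[-1]-.5,v))
for n,X in (("farx",L),("nearx",Rr)):
    P=ray(c,X,.024)
    vx,vy,x0,y0=cv2.fitLine((P*1000).astype(np.float32),cv2.DIST_HUBER,0,.01,.01).ravel()
    if vy<0: vx,vy=-vx,-vy
    n_=np.array([vy,-vx]); res=(P*1000-[x0,y0])@n_
    print(n,len(X),"yaw",-np.arctan2(vx,vy),"offset",n_@[x0,y0],"rms",res.std())
```

```text
base [[ 0.6737 -0.1595]
 [ 0.6936 -0.0717]] mid [ 0.6837 -0.1156] dist 0.09 yaw -0.22251249865211706
head [[ 0.6756 -0.1604]
 [ 0.6957 -0.0727]] mid [ 0.6856 -0.1165] dist 0.09 yaw -0.22559860281455849
farx 70 yaw -0.22570191 offset 812.4894 rms 0.3559369408425708
nearx 70 yaw -0.22420011 offset 395.47162 rms 0.3732740209052907
```

The measured values hold up. Peg spacing is 90.0 mm, board size is 151x131 mm and tray yaw is -0.224. The board is about 18 mm off toward the jar, 56 mm short of home, and 0.5° askew. I'll descend at this spot, which leaves 19 mm between the fingers and the board's side.

step_arm:
  deltas:
    - {"claw": 1,"x": 0,"y": 0,"z": 0.5,"turn": 0}
    - {"claw": 1,"x": 0,"y": 0,"z": 0.9,"turn": 0}
    - {"claw": 1,"x": 0,"y": 0,"z": 0.9,"turn": 0}
    - {"claw": 1,"x": 0,"y": 0,"z": 0.9,"turn": 0}
    - {"claw": 1,"x": 0,"y": 0,"z": 0.7,"turn": 0}
    - {"claw": 1,"x": 0,"y": 0,"z": 0.3,"turn": 0}
    - {"claw": 1,"x": 0,"y": 0,"z": 0,"turn": 0}

```text
time_s: 4.22
position: [0.6123, 0.0273, 0.021]
ee_rot: [-0.624, 0.781, 0.0, -0.001]
wrist_force: [0.3, -0.9, 1.1]
gripper_width: 0.0851
```

Run:
```python
from h import *
s=env.state(); print(s["time_s"],s["position"],s["wrist_force"])
for n in ("wrist","scene"):
    c=env.camera(n); im=c["img"]
    if n=="scene": im=cv2.resize(im[100:320,220:480],None,fx=3,fy=2.7)
    cv2.imwrite(f"pics/{n}3.png",im[:,:,::-1])
```

```text
4.225 [0.61233625 0.02728154 0.02097037] [ 0.29151165 -0.85459928  1.10860991]
```

View pics/wrist3.png

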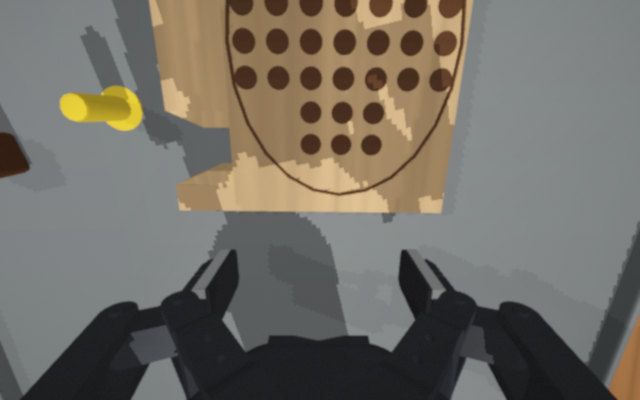

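View pics/scene3.png

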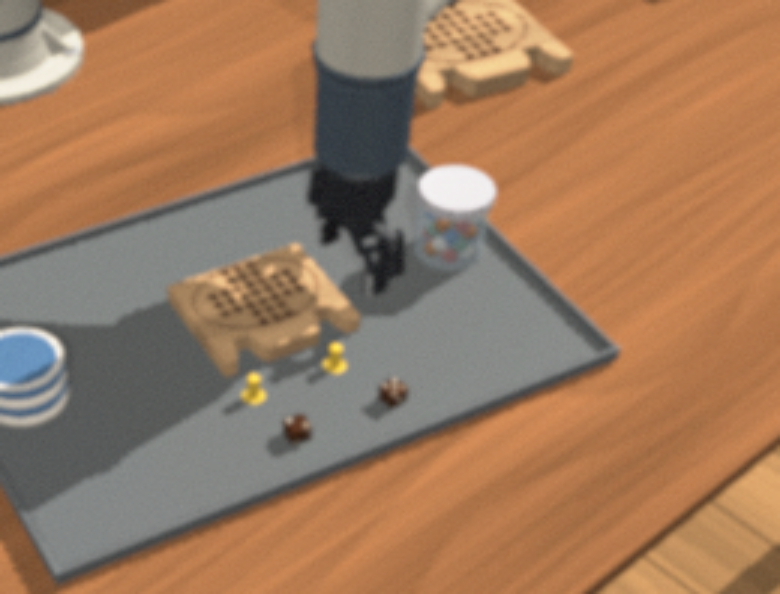

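The jaws are astride, with the tips about 13 mm behind the TCP and level with the board's top. The board edge is at image row 211 and the fingertips at row 250. I'll lower 15 mm and watch the force.

step_arm:
  deltas:
    - {"claw": 1,"x": 0,"y": 0,"z": 0.1,"turn": 0}
    - {"claw": 1,"x": 0,"y": 0,"z": 0.1,"turn": 0}
    - {"claw": 1,"x": 0,"y": 0,"z": 0.1,"turn": 0}
    - {"claw": 1,"x": 0,"y": 0,"z": 0,"turn": 0}

```text
time_s: 4.82
position: [0.6121, 0.0273, 0.0057]
ee_rot: [-0.625, 0.781, 0.0, -0.0]
wrist_force: [0.8, 0.9, 0.3]
gripper_width: 0.0851
```

step_arm:
  deltas:
    - {"claw": 1,"x": 0.1,"y": 0,"z": 0,"turn": 0}
    - {"claw": 1,"x": 0.1,"y": 0,"z": 0,"turn": 0}
    - {"claw": 1,"x": 0.05,"y": 0,"z": 0,"turn": 0}
    - {"claw": 1,"x": 0,"y": 0,"z": 0,"turn": 0}

```text
time_s: 5.32
position: [0.6098, 0.0149, 0.0064]
ee_rot: [-0.624, 0.781, -0.0, 0.0]
wrist_force: [0.1, -0.1, 0.3]
gripper_width: 0.0858
```

Run:
```python
from h import *
s=env.state(); print(s["time_s"],s["position"],s["wrist_force"])
for n in ("wrist",):
    c=env.camera(n); im=c["img"]
    cv2.imwrite(f"pics/{n}4.png",im[:,:,::-1])
```

```text
5.325 [0.60975115 0.01494907 0.00638032] [ 0.10760555 -0.14155958  0.29792796]
```

View pics/wrist4.png

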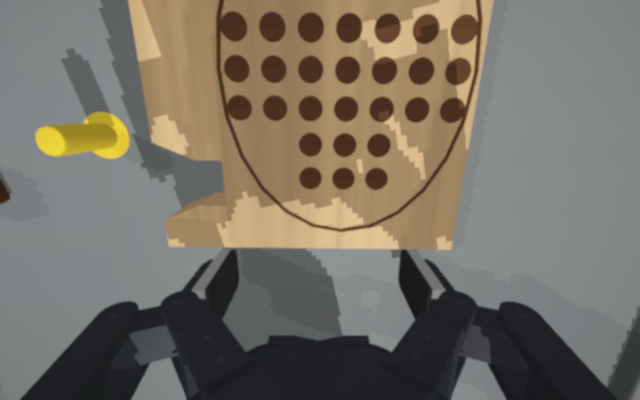

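No contact yet. The board edge is at row 247 and the fingertips at row 250. I'll push 16 mm gently.

step_arm:
  deltas:
    - {"claw": 1,"x": 0.04,"y": 0,"z": 0,"turn": 0}
    - {"claw": 1,"x": 0.04,"y": 0,"z": 0,"turn": 0}
    - {"claw": 1,"x": 0.04,"y": 0,"z": 0,"turn": 0}
    - {"claw": 1,"x": 0.04,"y": 0,"z": 0,"turn": 0}
    - {"claw": 1,"x": 0.04,"y": 0,"z": 0,"turn": 0}
    - {"claw": 1,"x": 0.04,"y": 0,"z": 0,"turn": 0}
    - {"claw": 1,"x": 0.04,"y": 0,"z": 0,"turn": 0}
    - {"claw": 1,"x": 0.04,"y": 0,"z": 0,"turn": 0}
    - {"claw": 1,"x": 0,"y": 0,"z": 0,"turn": 0}

```text
time_s: 6.5
position: [0.6062, -0.0007, 0.0063]
ee_rot: [-0.625, 0.781, -0.0, -0.0]
wrist_force: [0.1, 1.5, -0.9]
gripper_width: 0.0851
```

Run:
```python
from h import *
s=env.state(); print(s["time_s"],s["position"],s["wrist_force"])
for n in ("wrist","scene","top"):
    c=env.camera(n); im=c["img"];np.savez(f"{n}5.npz",**c)
    if n=="scene": im=cv2.resize(im[140:300,220:420],None,fx=3.5,fy=3.5,interpolation=cv2.INTER_CUBIC)
    cv2.imwrite(f"pics/{n}5.png",im[:,:,::-1])
```

```text
6.5 [ 0.60621199 -0.00072831  0.00627234] [ 0.13465133  1.46564982 -0.93886159]
```

View pics/wrist5.png

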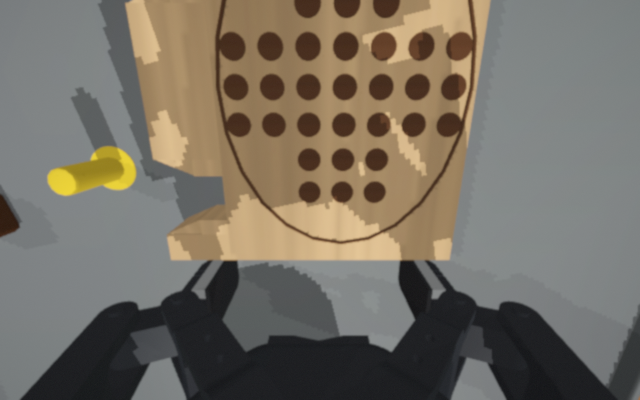

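View pics/scene5.png

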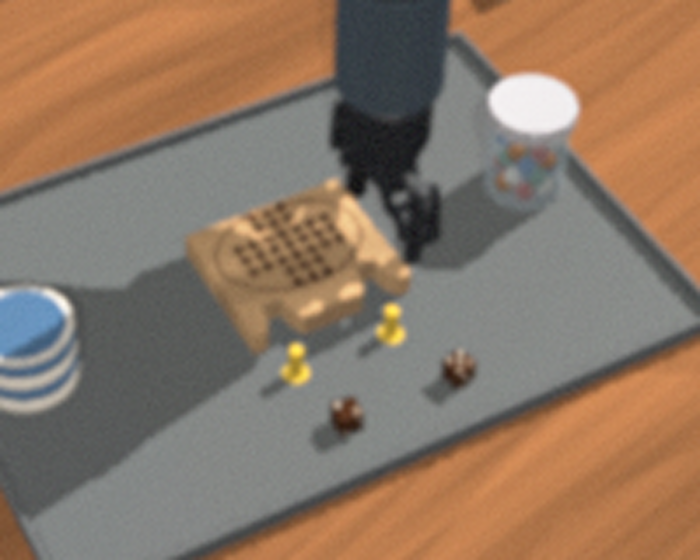

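The side edge, at row 260, now touches both fingers, and the notch is near the left peg's row. I'll measure the remaining sideways offset.

```bash
cat > lat.py <<'E'
from meas import *
D=np.array([.6846,-.116]);yaw=-.2245
X=np.array([np.cos(yaw),np.sin(yaw)]);Y=np.array([-X[1],X[0]])
def tray(P): P=np.atleast_2d(P)-D; return np.c_[P@X,P@Y]*1000   # mm, relative to tray_dock
E
python3 - <<'E'
from lat import *
c=dict(np.load("wrist5.npz"))
im=c["img"];hsv=cv2.cvtColor(im,cv2.COLOR_RGB2HSV).astype(int)
wood=(hsv[...,0]>8)&(hsv[...,0]<24)&(hsv[...,1]>50)&(hsv[...,2]>60)
pts=[]
for u in list(range(250,400,5)):
    v=np.where(wood[:,u]&(np.arange(400)<300))[0].max(); pts.append((u,v+.5))
P=ray(c,pts,.034);t=tray(P);print("side edge tray x,y:",t[0],t[-1],"mean y",t[:,1].mean(),"slope",np.polyfit(t[:,0],t[:,1],1)[0])
# peg in same view
print("peg base",tray(ray(c,[(113,169)],.014)),"top",tray(ray(c,[(62,182)],.042)), "expect 0,45")
# front face edge
f=ray(c,[(170,260)],.034);print("corner",tray(f))
t=tray(env.state()["position"][:2]);print("tcp",t)
E
```

```text
side edge tray x,y: [-69.6899316   83.40761747] [-137.40182623   83.32634152] mean y 83.36698153682579 slope 0.0012003200821680958
peg base [[-0.1315659 44.603001 ]] top [[ 0.2188144  44.38265807]] expect 0,45
corner [[-32.29900531  83.71499842]]
tcp [[-102.14900249   94.91556512]]
```

The board is square to 0.1°, with 8.5 mm of side travel left. I'll push that.

step_arm:
  deltas:
    - {"claw": 1,"x": 0.04,"y": 0,"z": 0,"turn": 0}
    - {"claw": 1,"x": 0.04,"y": 0,"z": 0,"turn": 0}
    - {"claw": 1,"x": 0.04,"y": 0,"z": 0,"turn": 0}
    - {"claw": 1,"x": 0.03,"y": 0,"z": 0,"turn": 0}
    - {"claw": 1,"x": 0.02,"y": 0,"z": 0,"turn": 0}
    - {"claw": 1,"x": 0,"y": 0,"z": 0,"turn": 0}

```text
time_s: 7.4
position: [0.6043, -0.0088, 0.0063]
ee_rot: [-0.625, 0.781, -0.0, -0.0]
wrist_force: [0.9, 1.1, 0.5]
gripper_width: 0.0855
```

Run:
```python
from lat import *
c=env.camera("wrist")
im=c["img"];hsv=cv2.cvtColor(im,cv2.COLOR_RGB2HSV).astype(int);cv2.imwrite("pics/wrist6.png",im[:,:,::-1])
wood=(hsv[...,0]>8)&(hsv[...,0]<24)&(hsv[...,1]>50)&(hsv[...,2]>60)
pts=[]
for u in list(range(250,400,5)):
    v=np.where(wood[:,u]&(np.arange(400)<300))[0].max(); pts.append((u,v+.5))
P=ray(c,pts,.034);t=tray(P);print("mean y",t[:,1].mean(),"slope",np.polyfit(t[:,0],t[:,1],1)[0])
s=env.state();print("tcp",tray(s["position"][:2]),s["time_s"],s["wrist_force"])
```

```text
mean y 75.06221075393854 slope 0.0012169096473452694
tcp [[-102.0932178    86.60542036]] 7.45 [ 1.16433566  1.51997093 -0.07086816]
```

View pics/wrist6.png

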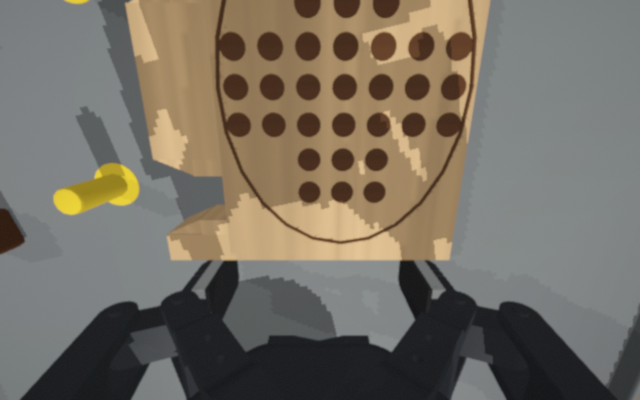

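The sideways error is now 0.1 mm and the board is square. I'll back off, rise, cross over to behind the board and turn 90°.

step_arm:
  deltas:
    - {"claw": 1,"x": -0.2,"y": 0,"z": 0,"turn": 0}
    - {"claw": 1,"x": -0.2,"y": 0,"z": 0,"turn": 0}
    - {"claw": 1,"x": 0,"y": 0,"z": -0.6,"turn": 0}
    - {"claw": 1,"x": 0,"y": 0,"z": -0.9,"turn": 0}
    - {"claw": 1,"x": 0,"y": 0,"z": -0.8,"turn": 0}
    - {"claw": 1,"x": 0.5,"y": 0.46,"z": -0.2,"turn": 0}
    - {"claw": 1,"x": 0.55,"y": 0.47,"z": 0,"turn": 0}
    - {"claw": 1,"x": 0.55,"y": 0.47,"z": 0,"turn": 0}
    - {"claw": 1,"x": 0.53,"y": 0.46,"z": 0,"turn": 0}
    - {"claw": 1,"x": 0,"y": 0,"z": 0,"turn": 1}
    - {"claw": 1,"x": 0,"y": 0,"z": 0,"turn": 1}
    - {"claw": 1,"x": 0,"y": 0,"z": 0,"turn": 1}

```text
time_s: 8.95
position: [0.4946, -0.0723, 0.1314]
ee_rot: [-0.516, 0.856, -0.0, -0.0]
wrist_force: [0.3, 0.0, -0.1]
gripper_width: 0.0853
```

step_arm:
  deltas:
    - {"claw": 1,"x": 0,"y": 0,"z": 0,"turn": 1}
    - {"claw": 1,"x": 0,"y": 0,"z": 0,"turn": 1}
    - {"claw": 1,"x": 0,"y": 0,"z": 0,"turn": 1}
    - {"claw": 1,"x": 0,"y": 0,"z": 0,"turn": 1}
    - {"claw": 1,"x": 0,"y": 0,"z": 0,"turn": 1}
    - {"claw": 1,"x": 0,"y": 0,"z": 0,"turn": 1}
    - {"claw": 1,"x": 0,"y": 0,"z": 0,"turn": 1}
    - {"claw": 1,"x": 0,"y": 0,"z": 0,"turn": 1}
    - {"claw": 1,"x": 0,"y": 0,"z": 0,"turn": 1}
    - {"claw": 1,"x": 0,"y": 0,"z": 0,"turn": 1}
    - {"claw": 1,"x": 0,"y": 0,"z": 0,"turn": 1}
    - {"claw": 1,"x": 0,"y": 0,"z": 0,"turn": 1}

```text
time_s: 10.45
position: [0.4947, -0.0722, 0.1313]
ee_rot: [-0.019, 1.0, -0.0, -0.0]
wrist_force: [-0.5, -0.2, -0.4]
gripper_width: 0.0855
```

step_arm:
  deltas:
    - {"claw": 1,"x": 0,"y": 0,"z": 0,"turn": 1}
    - {"claw": 1,"x": 0,"y": 0,"z": 0,"turn": 1}
    - {"claw": 1,"x": 0,"y": 0,"z": 0,"turn": 1}
    - {"claw": 1,"x": 0,"y": 0,"z": 0,"turn": 0}

```text
time_s: 10.95
position: [0.4947, -0.0722, 0.1313]
ee_rot: [0.11, 0.994, -0.0, -0.0]
wrist_force: [0.3, -1.0, 0.8]
gripper_width: 0.0852
```

Run:
```python
from lat import *
from scipy.spatial.transform import Rotation as R
s=env.state(); M=R.from_quat(s["ee_rot"]).as_matrix();print(M.round(4),s["time_s"],s["position"],tray(s["position"][:2]),s["joint_positions"].round(2))
c=env.camera("wrist");cv2.imwrite("pics/wrist7.png",c["img"][:,:,::-1]);np.savez("w7.npz",**c)
```

```text
[[-9.758e-01  2.187e-01 -1.000e-04]
 [ 2.187e-01  9.758e-01 -1.000e-04]
 [ 1.000e-04 -1.000e-04 -1.000e+00]] 10.95 [ 0.4946849  -0.07221883  0.13131352] [[-194.89580423    0.40380776]] [ 0.17  0.21 -0.21  0.   -1.15 -1.96]
```

View pics/wrist7.png

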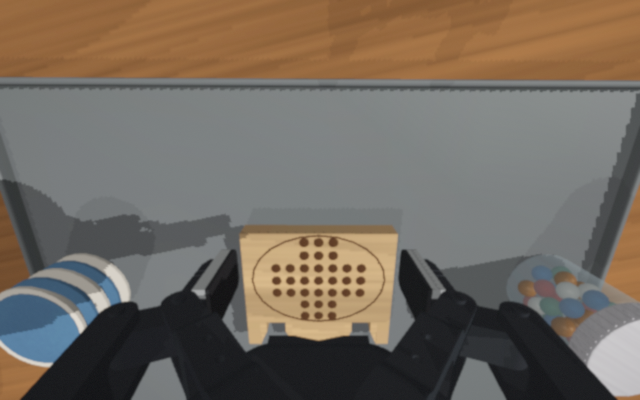

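I'm behind the board, centred to 0.4 mm. The board sits at (318,285) between the fingers, and the jar and dishes are clear. Next I'll trim the yaw, descend and push forward partway.

step_arm:
  deltas:
    - {"claw": 1,"x": 0,"y": 0,"z": 0.5,"turn": 0.05}
    - {"claw": 1,"x": 0,"y": 0,"z": 0.8,"turn": 0}
    - {"claw": 1,"x": 0,"y": 0,"z": 0.7,"turn": 0}
    - {"claw": 1,"x": 0,"y": 0,"z": 0.3,"turn": 0}
    - {"claw": 1,"x": 0,"y": 0,"z": 0.2,"turn": 0}
    - {"claw": 1,"x": -0.1,"y": 0,"z": 0,"turn": 0}
    - {"claw": 1,"x": -0.1,"y": 0,"z": 0,"turn": 0}
    - {"claw": 1,"x": -0.1,"y": 0,"z": 0,"turn": 0}
    - {"claw": 1,"x": 0,"y": 0,"z": 0,"turn": 0}

```text
time_s: 12.12
position: [0.51, -0.076, 0.0067]
ee_rot: [0.113, 0.994, 0.0, 0.001]
wrist_force: [0.2, 0.3, 0.7]
gripper_width: 0.0854
```

step_arm:
  deltas:
    - {"claw": 1,"x": -0.05,"y": 0,"z": 0,"turn": 0}
    - {"claw": 1,"x": -0.08,"y": 0,"z": 0,"turn": 0}
    - {"claw": 1,"x": -0.08,"y": 0,"z": 0,"turn": 0}
    - {"claw": 1,"x": -0.08,"y": 0,"z": 0,"turn": 0}
    - {"claw": 1,"x": -0.08,"y": 0,"z": 0,"turn": 0}
    - {"claw": 1,"x": -0.05,"y": 0,"z": 0,"turn": 0}
    - {"claw": 1,"x": 0,"y": 0,"z": 0,"turn": 0}

```text
time_s: 13.0
position: [0.5288, -0.0809, 0.006]
ee_rot: [0.113, 0.994, -0.0, -0.001]
wrist_force: [-3.7, -0.0, 3.3]
gripper_width: 0.0858
```

Run:
```python
from lat import *
s=env.state(); print(s["time_s"],s["position"],tray(s["position"][:2]),s["wrist_force"])
c=env.camera("wrist");cv2.imwrite("pics/wrist8.png",c["img"][:,:,::-1])
for n,b in(("scene",(220,140,420,300)),("top",(260,130,400,250))):
    c=env.camera(n);np.savez(n+"8.npz",**c);cv2.imwrite(f"pics/{n}8.png",cv2.resize(c["img"][b[1]:b[3],b[0]:b[2],::-1],None,fx=3.7,fy=3.7,interpolation=cv2.INTER_CUBIC))
```

```text
13.0 [ 0.52880492 -0.0808813   0.00603447] [[-159.70357374   -0.44551877]] [-3.71473929 -0.02287024  3.34739175]
```

View pics/scene8.png

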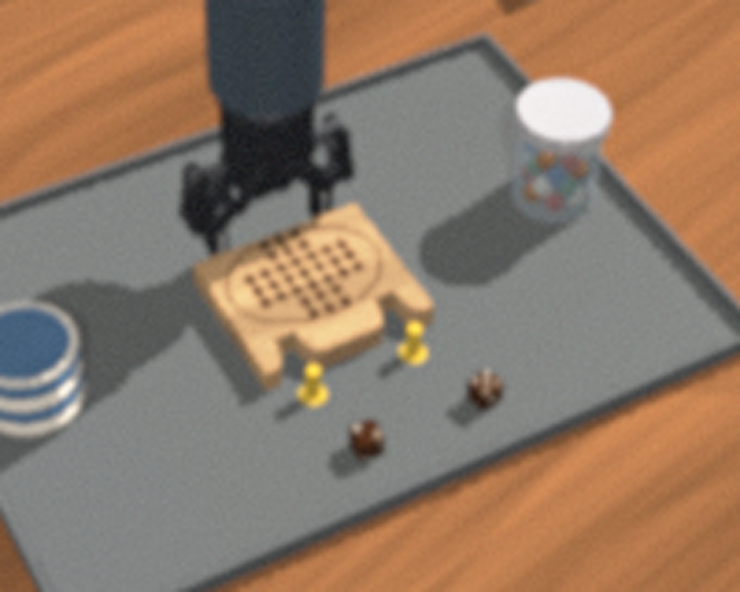

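View pics/wrist8.png

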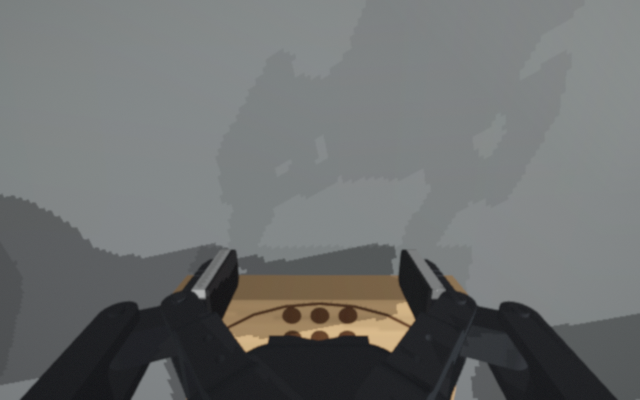

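View pics/top8.png

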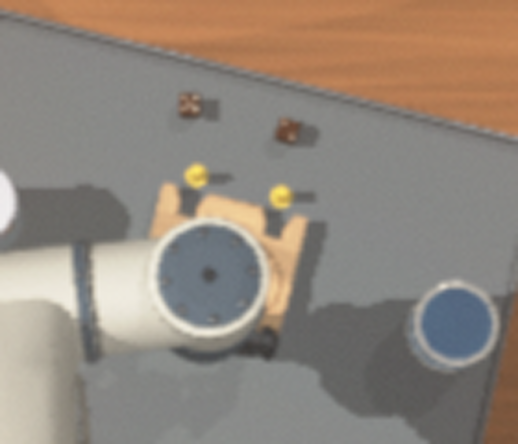

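The scene view shows both pegs entering the flared mouths centrally, at (313,385) and (413,345) in the crop. The push force is about 4 N. Continuing.

step_arm:
  deltas:
    - {"claw": 1,"x": -0.06,"y": 0,"z": 0,"turn": 0}
    - {"claw": 1,"x": -0.06,"y": 0,"z": 0,"turn": 0}
    - {"claw": 1,"x": -0.06,"y": 0,"z": 0,"turn": 0}
    - {"claw": 1,"x": -0.06,"y": 0,"z": 0,"turn": 0}
    - {"claw": 1,"x": -0.06,"y": 0,"z": 0,"turn": 0}
    - {"claw": 1,"x": -0.06,"y": 0,"z": 0,"turn": 0}
    - {"claw": 1,"x": 0,"y": 0,"z": 0,"turn": 0}

```text
time_s: 14.02
position: [0.5479, -0.0848, 0.0064]
ee_rot: [0.113, 0.994, -0.0, 0.0]
wrist_force: [0.3, -0.5, -1.2]
gripper_width: 0.0857
```

step_arm:
  deltas:
    - {"claw": 1,"x": -0.05,"y": 0,"z": 0,"turn": 0}
    - {"claw": 1,"x": -0.05,"y": 0,"z": 0,"turn": 0}
    - {"claw": 1,"x": -0.05,"y": 0,"z": 0,"turn": 0}
    - {"claw": 1,"x": -0.05,"y": 0,"z": 0,"turn": 0}
    - {"claw": 1,"x": -0.05,"y": 0,"z": 0,"turn": 0}
    - {"claw": 1,"x": 0,"y": 0,"z": 0,"turn": 0}

```text
time_s: 14.78
position: [0.5597, -0.0877, 0.0064]
ee_rot: [0.113, 0.994, -0.0, 0.0]
wrist_force: [-4.2, 1.0, 3.3]
gripper_width: 0.0852
```

Run:
```python
from lat import *
s=env.state(); print(s["time_s"],s["position"],tray(s["position"][:2]),s["wrist_force"])
for n,b in(("scene",(220,140,420,300)),("top",(260,130,400,250))):
    c=env.camera(n);cv2.imwrite(f"pics/{n}9.png",cv2.resize(c["img"][b[1]:b[3],b[0]:b[2],::-1],None,fx=3.7,fy=3.7,interpolation=cv2.INTER_CUBIC))
```

```text
14.775 [ 0.55966455 -0.08768268  0.00643705] [[-128.10423122   -0.20628186]] [-4.15074587  0.99591477  3.28526664]
```

View pics/scene9.png

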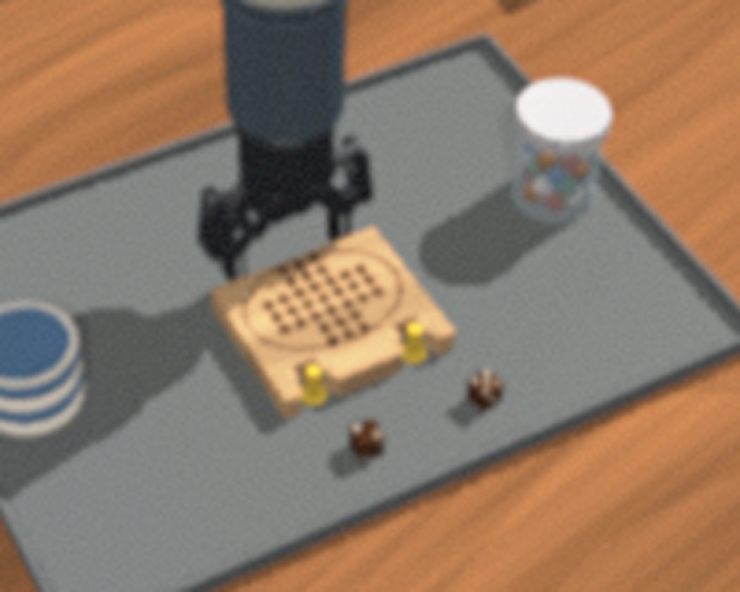

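Both pegs are well into the notches, with about 8.6 mm to go. I'll finish in small steps until the force rises.

step_arm:
  deltas:
    - {"claw": 1,"x": -0.04,"y": 0,"z": 0,"turn": 0}
    - {"claw": 1,"x": -0.04,"y": 0,"z": 0,"turn": 0}
    - {"claw": 1,"x": -0.04,"y": 0,"z": 0,"turn": 0}
    - {"claw": 1,"x": -0.04,"y": 0,"z": 0,"turn": 0}
    - {"claw": 1,"x": 0,"y": 0,"z": 0,"turn": 0}

```text
time_s: 15.5
position: [0.5672, -0.0893, 0.0063]
ee_rot: [0.113, 0.994, -0.0, -0.0]
wrist_force: [-4.5, 1.1, 3.6]
gripper_width: 0.0855
```

step_arm:
  deltas:
    - {"claw": 1,"x": -0.02,"y": 0,"z": 0,"turn": 0}
    - {"claw": 1,"x": 0,"y": 0,"z": 0,"turn": 0}

```text
time_s: 15.75
position: [0.568, -0.0895, 0.0063]
ee_rot: [0.113, 0.994, -0.0, -0.0]
wrist_force: [-5.0, -0.0, 4.2]
gripper_width: 0.0853
```

step_arm:
  deltas:
    - {"claw": 1,"x": -0.02,"y": 0,"z": 0,"turn": 0}
    - {"claw": 1,"x": 0,"y": 0,"z": 0,"turn": 0}

```text
time_s: 16.0
position: [0.569, -0.0898, 0.0063]
ee_rot: [0.113, 0.994, -0.0, -0.0]
wrist_force: [-5.4, 1.2, 3.6]
gripper_width: 0.0855
```

step_arm:
  deltas:
    - {"claw": 1,"x": -0.02,"y": 0,"z": 0,"turn": 0}
    - {"claw": 1,"x": 0,"y": 0,"z": 0,"turn": 0}

```text
time_s: 16.25
position: [0.5693, -0.0898, 0.0062]
ee_rot: [0.113, 0.994, 0.0, -0.001]
wrist_force: [-7.1, 1.1, 5.4]
gripper_width: 0.0855
```

step_arm:
  deltas:
    - {"claw": 1,"x": -0.02,"y": 0,"z": 0,"turn": 0}
    - {"claw": 1,"x": 0,"y": 0,"z": 0,"turn": 0}

```text
time_s: 16.5
position: [0.5693, -0.0898, 0.0062]
ee_rot: [0.113, 0.994, 0.0, -0.002]
wrist_force: [-9.8, 3.6, 7.8]
gripper_width: 0.0855
```

Run:
```python
from lat import *
s=env.state(); print(s["time_s"],s["position"],tray(s["position"][:2]),s["wrist_force"])
for n,b in(("scene",(260,180,400,290)),("wrist",None)):
    c=env.camera(n);im=c["img"][:,:,::-1]
    if b: im=cv2.resize(im[b[1]:b[3],b[0]:b[2]],None,fx=5,fy=5,interpolation=cv2.INTER_CUBIC)
    cv2.imwrite(f"pics/{n}10.png",im)
```

```text
16.5 [ 0.56927673 -0.0898433   0.00615053] [[-118.25226855   -0.17283605]] [-9.80703824  3.58468715  7.8326246 ]
```

View pics/scene10.png

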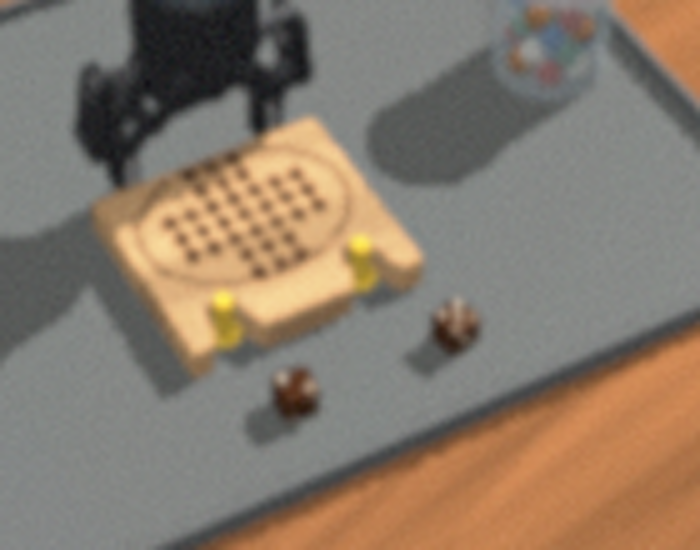

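The motion stalls at the predicted spot while the force climbs, so the pegs are at the notch ends. I'll squeeze 2 mm more to seat both evenly, then back off, rise and check.

step_arm:
  deltas:
    - {"claw": 1,"x": -0.02,"y": 0,"z": 0,"turn": 0}
    - {"claw": 1,"x": -0.02,"y": 0,"z": 0,"turn": 0}
    - {"claw": 1,"x": 0,"y": 0,"z": 0,"turn": 0}

```text
time_s: 16.98
position: [0.5693, -0.0899, 0.006]
ee_rot: [0.113, 0.994, 0.0, -0.004]
wrist_force: [-15.5, 6.0, 13.9]
gripper_width: 0.0852
```

step_arm:
  deltas:
    - {"claw": 1,"x": 0.1,"y": 0,"z": 0,"turn": 0}
    - {"claw": 1,"x": 0.2,"y": 0,"z": 0,"turn": 0}
    - {"claw": 1,"x": 0.3,"y": 0,"z": 0,"turn": 0}
    - {"claw": 1,"x": 0,"y": 0,"z": -0.5,"turn": 0}
    - {"claw": 1,"x": 0,"y": 0,"z": -0.9,"turn": 0}
    - {"claw": 1,"x": 0,"y": 0,"z": -0.9,"turn": 0}
    - {"claw": 1,"x": 0.7,"y": 0,"z": -0.7,"turn": 0}
    - {"claw": 1,"x": 0.7,"y": 0,"z": -0.7,"turn": 0}
    - {"claw": 1,"x": 0.7,"y": 0,"z": -0.4,"turn": 0}
    - {"claw": 1,"x": 0.2,"y": 0,"z": 0,"turn": 0}
    - {"claw": 1,"x": 0,"y": 0,"z": 0,"turn": 0}

```text
time_s: 18.35
position: [0.4317, -0.058, 0.2111]
ee_rot: [0.113, 0.994, 0.0, 0.0]
wrist_force: [0.0, 0.3, -1.1]
gripper_width: 0.0857
```

Run:
```python
from lat import *
s=env.state(); print(s["time_s"],s["position"],s["wrist_force"])
for n,b in(("scene",(180,140,430,320)),("top",(220,120,420,290)),("wrist",None)):
    c=env.camera(n);np.savez(n+"11.npz",**c);im=c["img"][:,:,::-1]
    if b: im=cv2.resize(im[b[1]:b[3],b[0]:b[2]],None,fx=3,fy=3,interpolation=cv2.INTER_CUBIC)
    cv2.imwrite(f"pics/{n}11.png",im)
```

```text
18.35 [ 0.4316521  -0.05795275  0.21112363] [ 0.01802308  0.28445745 -1.05802431]
```

View pics/top11.png

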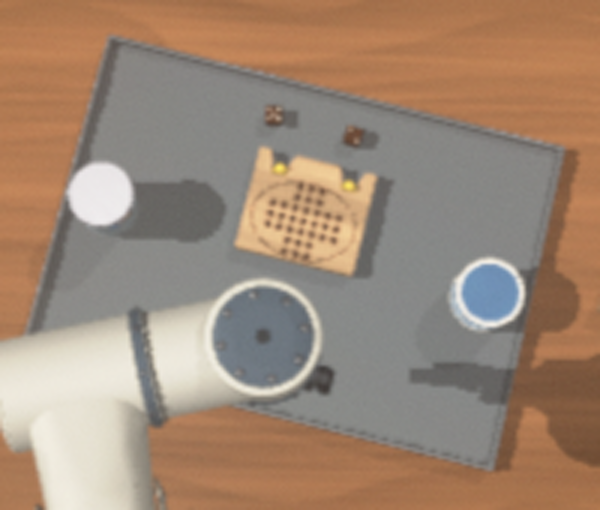

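View pics/wrist11.png

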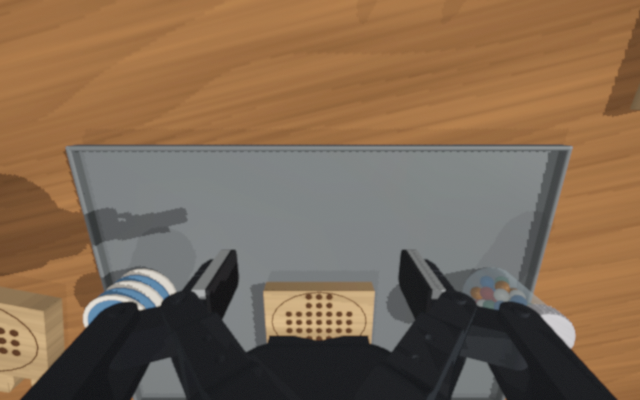

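View pics/scene11.png

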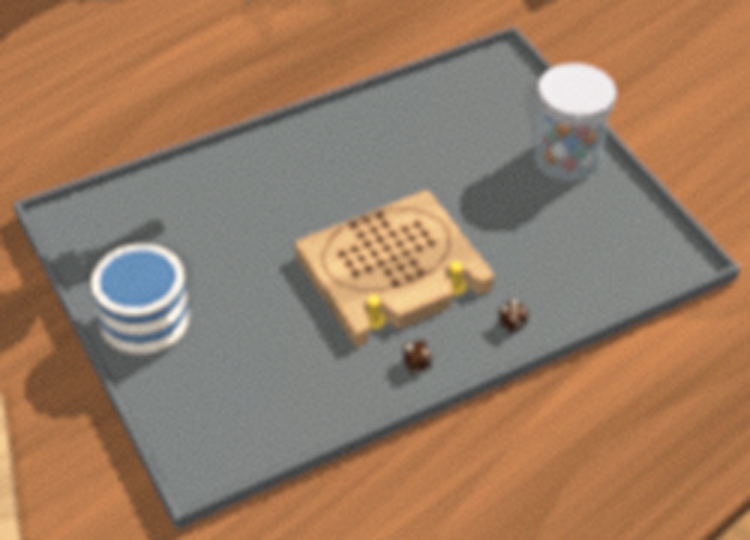

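The jar, dishes and dice look unmoved. The board is seated with a peg in each notch, at (375,310) and (458,277) in the scene crop. I'll check the fit numerically from the wrist camera overhead.

step_arm:
  deltas:
    - {"claw": 1,"x": -0.5,"y": 0,"z": 0,"turn": 0}
    - {"claw": 1,"x": -0.9,"y": 0,"z": 0,"turn": 0}
    - {"claw": 1,"x": -0.9,"y": 0,"z": 0,"turn": 0}
    - {"claw": 1,"x": -0.9,"y": 0,"z": 0,"turn": 0}
    - {"claw": 1,"x": -0.9,"y": 0,"z": 0,"turn": 0}
    - {"claw": 1,"x": -0.7,"y": 0,"z": 0,"turn": 0}
    - {"claw": 1,"x": -0.4,"y": 0,"z": 0,"turn": 0}
    - {"claw": 1,"x": 0,"y": 0,"z": 0,"turn": 0}

```text
time_s: 19.5
position: [0.6862, -0.1171, 0.2078]
ee_rot: [0.113, 0.994, -0.0, -0.002]
wrist_force: [-0.4, -0.2, -0.6]
gripper_width: 0.0851
```

Run:
```python
from lat import *
c=env.camera("wrist");np.savez("w12.npz",**c);im=c["img"][:,:,::-1];cv2.imwrite("pics/wrist12.png",im)
roi=np.zeros((400,640),bool);roi[0:240,180:460]=1
yel,pk,wood=measure(c,roi)
w=big(wood|(yel&roi))[0][:,0]
r=cv2.minAreaRect((ray(c,w,.034)*1000).astype(np.float32));print(r,env.state()["time_s"])
cv2.imwrite("pics/m12.png",cv2.resize(im[0:240,200:440],None,fx=2.5,fy=2.5,interpolation=cv2.INTER_CUBIC))
s=env.state();print(s["position"])
```

```text
((643.8385009765625, -106.79986572265625), (151.01089477539062, 129.67169189453125), 76.91339874267578) 19.55
[ 0.68551207 -0.11681211  0.20885013]
```

View pics/m12.png

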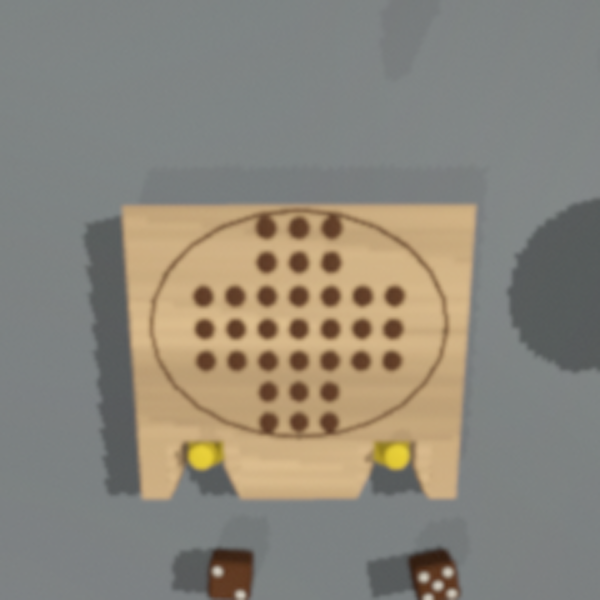

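The overhead view shows both pegs against the inner ends of their notches, at (202,457) and (397,457) in the crop. The board's dock point is about 1 mm from tray_dock and its yaw is within 0.25° of the tray's. The tool is clear, so I'm handing in.

Run:
```python
from h import *
a=cv2.imread("pics/top0.png");b=dict(np.load("top11.npz"))["img"][:,:,::-1]
for n,(x,y) in dict(jar=(254,184),dishes=(383,217),d0=(311,158),d1=(338,165)).items():
    k=18 if n in("jar","dishes") else 6
    p=[cv2.cvtColor(np.ascontiguousarray(q[y-k:y+k,x-k:x+k]),cv2.COLOR_BGR2GRAY).astype(np.float32) for q in (a,b)]
    print(n,cv2.phaseCorrelate(*p),np.abs(p[0]-p[1]).mean())
s=env.state();print(s["wrist_force"],s["time_s"]);env.sign_off()
```

```text
jar ((0.06604910224422156, -0.0035198766750497157), 0.9843876784966316) 2.3719137
dishes ((-0.04235090259201968, -0.03129060656573657), 1.0082198439372911) 1.3649691
d0 ((0.00859400504675456, -0.1934739055282142), 1.0999510139226913) 1.9375
d1 ((-0.020715523080721887, -0.040046679207570435), 1.0618580596314535) 1.7638888
[ 0.7517509   0.80539196 -0.09063914] 19.55
the job is handed in; nothing more can be done
```

The board is home: both yellow pegs are at the inner ends of its notches and it sits square on the tray. I pushed it about 17 mm sideways with the open fingers to centre it, then about 55 mm forward from its rear edge. It stayed flat on the tray throughout. I backed off and handed in at 19.6 s with the gripper open and well above everything.

**Seating:** forward motion stalled while the push force rose from about 5 N to about 15 N (about 22 N in total at the wrist). The stall came about 1 mm past the spot I had predicted. The last overhead view puts the board's dock point about 1 mm past tray_dock, with yaw within about 0.25° of the tray. That 1 mm is within the camera calibration.

**Bystanders:** comparing the first and last top views, the jar, dishes and two dice shifted by no more than 0.2 pixel (under 1 mm), so I read them as unmoved.

**Disagreements:** the first coarse views put the pegs' midpoint up to 1 cm away from the close wrist view. I used the wrist view because its 90.0 mm peg spacing and its board size matched the given sizes. My first two move calls were refused as incomplete, and nothing moved.

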